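# Seat a carving blank on its locating pin and lock it down

## Task

The carving blank's plywood plate is leaning on the fixture's steel locating pin: slide and nudge it, without lifting it off the board, until its hole drops over the pin and the plate lies flat and square with the board, while the red hold-down flap is still up. Then slide the yellow thumb latch sideways, away from the flap, so that the sprung flap snaps down onto the plate, and leave it all like that. Do not disturb the other things on the bench.

Things in the scene. Friction and masses are not known exactly. Their poses are not given: they have to be found in the camera images.
- fixture: Fixed dark wooden board on the bench, 18 mm thick. Origin: on the bench surface under the axis of the locating pin; z up. In this frame the board covers x -85 to +110 mm, y -210 to +165 mm; the pin is at x = y = 0; the hold-down flap and latch are at the +y end. The plate belongs on the pin with its own axes parallel to these (the carved block towards -y).
- pin_base (a point): Foot of the fixed steel locating pin, on the board's top face (18 mm above the bench). The pin is 20 mm in diameter for 9 mm, then tapers to an 8 mm flat top 16 mm above the board.
- blank: Loose carving blank, 0.3 to 0.55 kg: plywood plate 110 (x) by 195 (y) by 12 mm carrying a wood block. Origin: centre of its 26 mm through hole, at the plate's underside; z up out of the plate. The plate spans x -55 to +55, y -115 (tail) to +80 mm (front). At the start its tail edge is on the board and its underside on top of the pin, sloping about 0.1 rad, turned by up to 0.3 rad.
- hole (a point): Centre of the plate's hole at its underside, axes as blank. It starts 35 to 65 mm short of the pin (towards the fixture's -y) and up to 15 mm to one side; when pushed over the pin the plate drops flat by itself, and this point then lies at pin_base.
- block (a point): Centre of the square block of wood with a rosette on its top: 90 x 90 mm, 32 mm high, axes as the plate. It lies at x 0, y -67 mm, z +28 mm from the hole; its upright faces and the plate's edges can be pushed, but the leaning plate rests on few points and rocks if pushed sideways high up: push low, on the plate's edge (block's rear face at y -112 mm, side faces at x +-45 mm from the hole; top 44 mm above the plate's underside).
- latch (a joint): Position of the thumb latch, 0 (its steel tongue stands in front of the flap and holds it up) to 0.022 m; it slides along the fixture's +x, away from the flap. The flap is free from about 0.014 m. About 2 to 3 N; it stays where it is left.
- latch_tab (a point): Centre of the upright yellow thumb tab of the latch: 10 mm (fixture x) by 26 mm (fixture y) by 30 mm high, on a carriage whose top is 15 mm below this point; at the start it stands at x +73, y +122 mm, 102 mm above the bench, in the fixture frame. Between the tab and the edge of the raised flap (at x +25 mm) is a gap of 43 mm.
- flap (a joint): Angle of the red sprung hold-down flap: 0 upright (about 0.05 while the latch holds it), about 1.57 when it lies on the seated plate (1.72 with nothing under it, less when the plate is not flat). Hinge along the fixture's x at y +125 mm, 38 mm above the bench; it falls towards -y, by its own spring (about 0.45 N m when up).
- flap_tip (a point): Middle of the flap's free edge, 85 mm from its hinge; the flap is 50 mm wide (fixture x), so when up it reaches 123 mm above the bench.
- mallet: Bystander, to be left alone: carver's mallet standing on its round black head, 94 mm across and 245 mm tall. Origin: at its underside.
- gouge_a: Bystander, to be left alone: gouge lying flat, wooden handle with a blue band, 220 mm long. Origin: at its underside.
- gouge_b: Bystander, to be left alone: gouge lying flat, wooden handle with a green band, 220 mm long. Origin: at its underside.
- gouge_c: Bystander, to be left alone: gouge lying flat, wooden handle with a red band, 220 mm long. Origin: at its underside.
- stone: Bystander, to be left alone: whetstone in a dark wooden holder, 190 x 75 x 40 mm. Origin: at its underside.
- glue_jar: Bystander, to be left alone: amber jar with a white lid, 72 mm across, 100 mm tall. Origin: at its underside.
- offcut: Bystander, to be left alone: pale wood offcut, 110 x 55 x 40 mm. Origin: at its underside.
Mind the look-alikes: they are no part of the job. Leave any green look-alike of the blank alone.

How it is judged:
On the way, in this order (a step that is already met when the one before it is completed fails the run):
1. the plate has dropped over the pin and lies flat and square on the board, while the flap is still up (horizontal distance between hole and pin_base below 0.005 m and z of hole in the frame of fixture below 0.0215 m and angle between blank's own z axis and vertical below 0.03 rad and angle between the y axis of blank and the y axis of fixture, either way round below 0.15 rad and value of joint flap below 0.15 rad), for 0.2 s.
2. the flap, released by its latch, lies down on the plate (value of joint flap between 1.48 and 1.64 rad and value of joint latch above 0.01 m), for 0.2 s.
At the end, for the whole second after the job is handed in: The plate is at rest with its hole over the pin (centres within 5 mm), flat (within 0.03 rad, its underside within 3.5 mm of the board at the hole), square with the board within 0.15 rad (about 8 degrees), and the flap lies on it (joint between 1.48 and 1.64 rad) (horizontal distance between hole and pin_base below 0.005 m and z of hole in the frame of fixture below 0.0215 m and angle between blank's own z axis and vertical below 0.03 rad and angle between the y axis of blank and the y axis of fixture, either way round below 0.15 rad and value of joint flap between 1.48 and 1.64 rad and linear speed of blank below 0.02 m/s); the robot touches nothing.
It fails at once if the blank is lifted off the board (hole more than 45 mm above the board's top) or tipped by more than 0.4 rad (z of hole in the frame of fixture above 0.063 m or angle between blank's own z axis and vertical above 0.4 rad).
It fails at once if a bystander is moved by more than 25 mm (distance of any of mallet, gouge_a, gouge_b, gouge_c, stone, glue_jar, offcut from where it was at the start of the episode above 0.025 m).
It also fails if it takes over 72 s, if anything falls off the work surface, if the arm or the gripper's body presses on something with over 40 N, if the wrist force passes 120 N, or if a joint passes its speed limit or range.

## Robot

A 6-joint arm with a two-finger parallel gripper is mounted at the origin on the work surface. World frame = base frame: x ahead of the robot, y to its left, z up, the work surface at z = 0. Lengths are in m, angles in rad, forces in N, time in s.
With the tool pointing down it reaches from about 0.35 to 0.975 m from the base axis. Payload 4.9 kg.
Tool frame: the origin (TCP) lies at the very end of the fingers, on their centre line; the grasp point (between the pads) lies 19 mm behind it; z points along the fingers, y is the direction in which the jaws open and shut (so a half turn about z gives the same grasp; the last joint's range is limited). The gripper opens to 85 mm and grips with 20 to 120 N. Pads are 22 mm wide; open, the fingers measure 114 mm over their backs; the gripper's body (76 mm by 85 mm) begins 54 mm behind the grasp point. The pads swing forward as they close: fully open they stand 13 mm farther back than shut.
Start: joints at [-1.463, 0.053, 1.613, -0, 1.476, -0.119], TCP at [0.141, -0.609, 0.231] pointing down, gripper open.
Joint ranges: [-3.01, 3.01], [-1.01, 2.22], [0.06, 2.58], [-1.02, 4.17], [0.09, 2.62], [-3.14, 3.14]. Speed limits (rad/s): [2.57, 2.57, 3.14, 3.14, 3.14, 3.14].

## Interface

Orientations are given as [roll, pitch, yaw] about the fixed x, y, z axes, in that order (R = Rz(yaw) Ry(pitch) Rx(roll)).
In Python, from cell import env gives the robot as it stands. The module is installed in compiled form; this text tells all that it offers. Calls block until the motion is done:
- env.reach(position, orientation): joint-space move of the TCP to a pose.
- env.movel(position, rot=None, feed=0.15): straight line of the TCP; rot=None keeps the orientation; feed is the mean speed in m/s.
- env.movej(angles): joint-space move.
- env.set_gripper(opening, effort=None): opening from 0.0 (shut) to 1.0 (fully open); effort is the grip in N (None keeps the last); returns when the fingers have stopped.
- env.pause(seconds).
- env.solve_ik(position, orientation): joint angles nearest the present ones, or None.
- env.grab_frame(name): name is "scene" or "top" or "wrist"; returns the picture (384x512x3 uint8, blue, green, red); there is no depth.
- env.camera_model(name): a dict with "fx", "fy", "cx", "cy" (pixels), "rvec" (rotation vector, rad) and "tvec" (3), from world to camera coordinates, as OpenCV has them; the wrist camera has in their place "hand_eye" (4x4, takes a point from camera to tool coordinates, whose origin is the TCP and whose axes are the flange's). Camera axes: x right, y down, z forward; pixel columns grow to the right and rows downward; lengths in m; the calibration is good to about 2 mm. A picture is of the moment at which its call begins: read the wrist's pose just before it. camera_model takes no time and is no camera call.
A pose or a line that the arm cannot do raises env.Unreachable and nothing moves.
- env.finish_job(): hands the job in, once; it reports no verdict.
Readings, each from a call of its own:
- env.get_time_s(): time.
- env.get_q(): joint angles.
- env.get_joint_velocities(): joint speeds.
- env.get_joint_efforts(): joint torques, N m.
- env.get_eef_pos(): TCP position.
- env.get_tool_rot(): TCP orientation.
- env.get_force(): force on the tool from outside, world axes, zero at the start.
- env.get_torque(): the same for the moment, N m.
- env.get_width(): opening from 0.0 (shut) to 1.0 (fully open).
Only numpy, scipy, OpenCV 4.12 (cv2) and the standard library are available. Lean on these libraries where they do the work, as an engineer would, in place of code of your own. Each camera call takes 0.05 s, during which the arm holds its last target.

## Working session

There is one attempt and no reset: what is moved stays moved. The work goes in short steps, each a Python script; the robot and the scene stay as the last script left them, time stands still between calls to the robot, and variables do not carry over. Pictures are saved under pics/ and viewed, and the job is handed in when it is done.

```bash
mkdir -p pics; ls
python3 - <<'E'
from cell import env
import cv2
for n in ("scene","top","wrist"):
    im=env.grab_frame(n); cv2.imwrite(f"pics/{n}0.png",im)
    print(n,env.camera_model(n))
print(env.get_time_s(),env.get_eef_pos(),env.get_tool_rot())
E
```

```text
pics
scene {'fx': 396.73833123329496, 'fy': 396.73833123329496, 'cx': 261.6758120454463, 'cy': 198.60418389405802, 'rvec': array([ 1.62947112,  2.0496227 , -0.71638075]), 'tvec': array([ 0.13210969, -0.32733516,  1.59951351])}
top {'fx': 433.7251207174711, 'fy': 433.7251207174711, 'cx': 247.12092594093218, 'cy': 192.8135375667597, 'rvec': array([ 2.15623445, -2.17684972,  0.16361182]), 'tvec': array([-0.03152069,  0.51726197,  1.46799157])}
wrist {'fx': 309.27116188289045, 'fy': 309.27116188289045, 'cx': 254.9090660003113, 'cy': 188.2446287160966, 'hand_eye': array([[ 1.56983295e-05, -9.63753852e-01, -2.66793014e-01,
         6.88599398e-02],
       [ 9.99999612e-01, -2.19961196e-04,  8.53421046e-04,
        -1.97462892e-04],
       [-8.81171931e-04, -2.66792924e-01,  9.63753474e-01,
        -1.43691160e-01],
       [ 0.00000000e+00,  0.00000000e+00,  0.00000000e+00,
         1.00000000e+00]])}
0.15 [ 0.14048906 -0.60850711  0.23035521] [-3.14000509e+00 -1.72480150e-04  2.26820523e-01]
```

View pics/scene0.png

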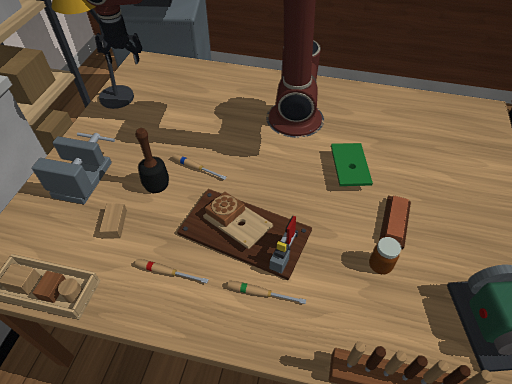

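View pics/top0.png

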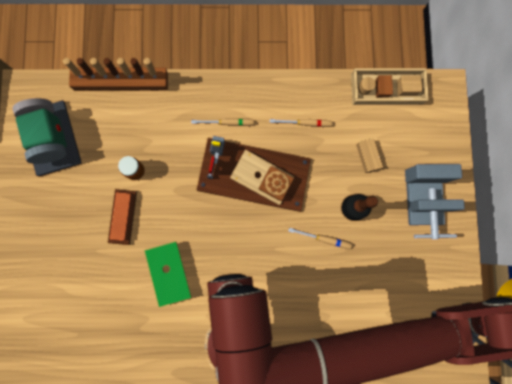

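View pics/wrist0.png

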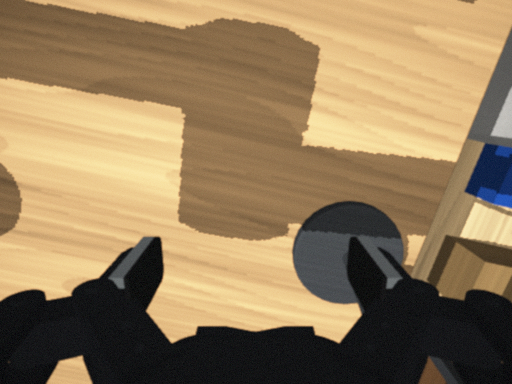

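The top picture shows the dark board at about (255,173). The wooden blank with the rosette is on it, block centre at about (272,182), and the yellow latch and red flap are at (216,155). The green plate at (168,273) is the look-alike, lying flat on the bench away from the fixture, so I leave it alone. Next I enlarge the fixture.

```bash
cat > h.py <<'E'
import numpy as np, cv2
from cell import env
from scipy.spatial.transform import Rotation as Rn
def cam(n,pose=None):
    m=env.camera_model(n); K=np.array([[m['fx'],0,m['cx']],[0,m['fy'],m['cy']],[0,0,1]])
    if n=='wrist':
        p,r=pose; T=np.eye(4); T[:3,:3]=Rn.from_euler('xyz',r).as_matrix(); T[:3,3]=p
        C=T@np.array(m['hand_eye']); R=C[:3,:3].T; t=-R@C[:3,3]
    else:
        R=cv2.Rodrigues(np.array(m['rvec'],float))[0]; t=np.array(m['tvec'],float)
    return K,R,t
def ray(c,px):
    K,R,t=c; d=R.T@np.linalg.inv(K)@np.array([px[0],px[1],1.]); return -R.T@t,d
def onz(c,px,z):
    o,d=ray(c,px); return o+d*(z-o[2])/d[2]
def proj(c,P):
    K,R,t=c; q=K@(R@np.asarray(P,float)+t); return q[:2]/q[2]
def fix():
    d=np.load('fix.npz'); return d['T']
def F(p): # fixture -> world
    T=fix(); return (T@np.r_[p,1])[:3]
E
python3 - <<'E'
from h import *
im=cv2.imread('pics/top0.png'); c=cam('top')
cr=im[125:220,185:325]; cv2.imwrite('pics/topcrop.png',cv2.resize(cr,None,fx=5.5,fy=5.5,interpolation=cv2.INTER_CUBIC))
im2=cv2.imread('pics/scene0.png')
cr=im2[180:285,170:320]; cv2.imwrite('pics/scenecrop.png',cv2.resize(cr,None,fx=5,fy=5,interpolation=cv2.INTER_CUBIC))
hsv=cv2.cvtColor(im,cv2.COLOR_BGR2HSV)
for p in [(205,175),(300,205),(272,182),(245,172),(300,150)]: print(p,hsv[p[1],p[0]])
for p in [(255,172),(216,145),(168,273)]: print(onz(c,p,0.018))
E
```

```text
(205, 175) [ 10 170  90]
(300, 205) [ 10 171  91]
(272, 182) [ 15 145 171]
(245, 172) [ 19 109 211]
(300, 150) [ 17 134 187]
[ 0.59253955 -0.06536827  0.018     ]
[0.69047898 0.07154517 0.018     ]
[0.24603866 0.235458   0.018     ]
```

View pics/topcrop.png

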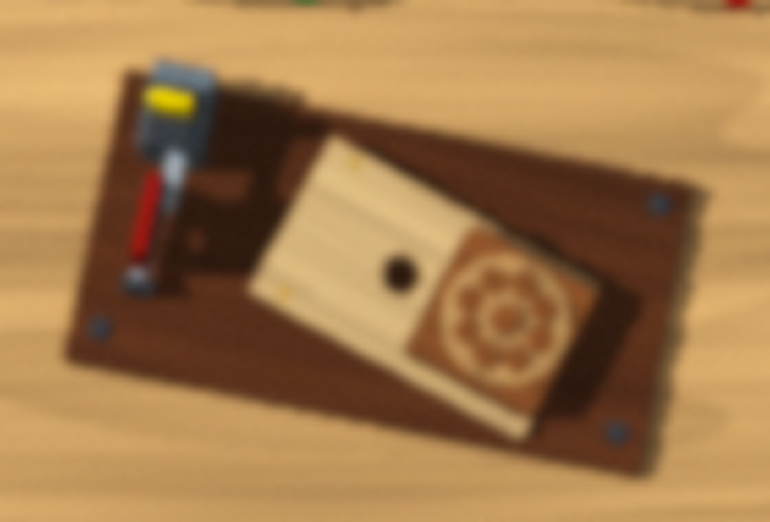

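View pics/scenecrop.png

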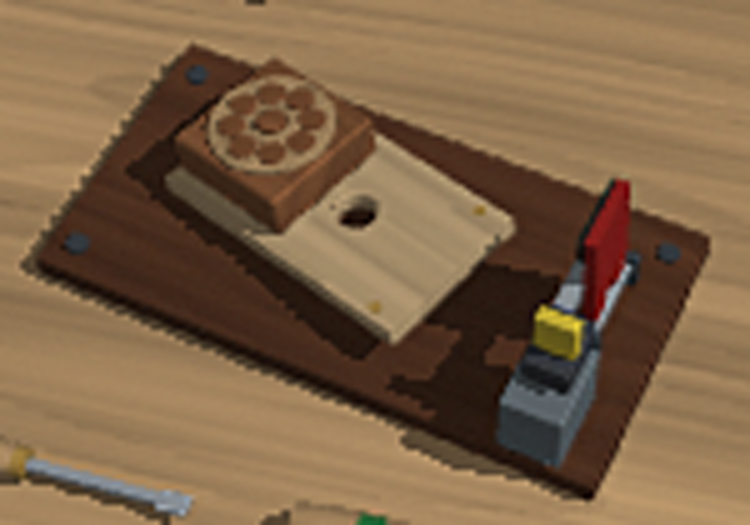

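```bash
cat > coarse.py <<'E'
from h import *
c=cam('top')
px=np.array([(125,72),(705,188),(68,358),(645,475)])/5.5+[185,125]-0.4
fx=np.array([(110,165),(110,-210),(-85,165),(-85,-210)])/1000
W=np.array([onz(c,p,0.018)[:2] for p in px])
# 2D rigid fit
a=fx-fx.mean(0); b=W-W.mean(0); U,S,V=np.linalg.svd(a.T@b); R=(U@V).T
t=W.mean(0)-R@fx.mean(0)
T=np.eye(4);T[:2,:2]=R;T[:2,3]=t;np.savez('fix.npz',T=T)
print('yaw',np.arctan2(R[1,0],R[0,0]),'t',t,'res mm',1000*(W-(fx@R.T+t)), np.linalg.det(R))
im=cv2.imread('pics/top0.png')
for p in [(0,0,.018),(.073,.122,.102)]: print(F(p),((proj(c,F(p))+.4-[185,125])*5.5))
hp=(np.array([400,274])/5.5+[185,125]-.4); h=onz(c,hp,.018+.016+.011);print('hole top world',h,'fix',(np.linalg.inv(T)@np.r_[h,1])[:3])
for nm,q in dict(front_a=(332,135),front_b=(248,291),tail_b=(525,438)).items():
    P=onz(c,np.array(q)/5.5+[185,125]-.4,.04 if 'front' in nm else .03); print(nm,(np.linalg.inv(T)@np.r_[P,1])[:3])
E
python3 coarse.py
```

```text
yaw -0.20921120988650416 t [ 0.57760605 -0.03982658] res mm [[-2.31644675  3.48722441]
 [-2.93912885 -2.89108388]
 [ 2.56960448 -1.02201486]
 [ 2.68597112  0.42587433]] 1.0000000000000002
[ 0.57760605 -0.03982658  0.018     ] [347.56915426 284.0106935 ]
[0.67435227 0.06435197 0.102     ] [177.93349661 105.4305757 ]
hole top world [ 0.57923623 -0.07213211  0.045     ] fix [ 0.00830412 -0.03126254  0.045     ]
front_a [0.08824412 0.02833789 0.04      ]
front_b [-0.02064576  0.06028284  0.04      ]
tail_b [-0.07592039 -0.12893465  0.03      ]
```

```bash
cat > look.py <<'E'
from h import *
def snap(name,crop=None):
    p,r=env.get_eef_pos(),env.get_tool_rot()
    im=env.grab_frame('wrist'); cv2.imwrite(f'pics/{name}.png',im); np.savez(f'pics/{name}.npz',p=p,r=r); return im
E
python3 - <<'E'
from look import *
psi=-0.209
env.set_gripper(0.0)
p=env.get_eef_pos()
env.movel([p[0],p[1],.36],feed=.3)
tgt=F([-.095,-.02,0]); 
env.reach([tgt[0],tgt[1],.36],[np.pi,0,psi])
env.movel([tgt[0],tgt[1],.24],feed=.3)
snap('w1'); print(env.get_time_s(),env.get_eef_pos(),env.get_tool_rot(),env.get_q())
E
```

```text
4.45 [ 0.48172817 -0.04021796  0.24257922] [ 3.14145621 -0.00366507 -0.2094753 ] [-2.37377694e-01 -3.05948501e-01  1.92088868e+00 -3.41773422e-05
  1.52298502e+00  1.54289575e+00]
```

View pics/w1.png

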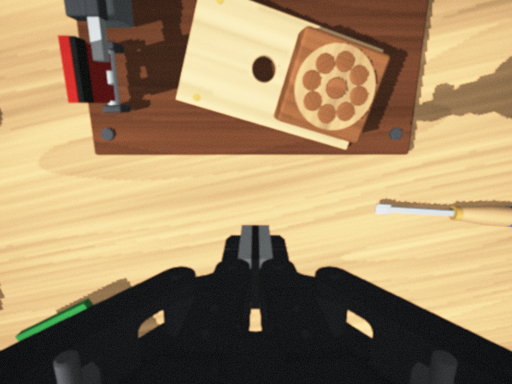

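The wrist view shows the near half of the board, with its bottom edge at row 153 and its corners at (96,153) and (408,153). I shift about 85 mm along the fixture's +x to get all of it in.

Run:
```python
from look import *
tgt=F([-.005,-.02,0]); env.movel([tgt[0],tgt[1],.26],feed=.3)
snap('w2'); print(env.get_time_s(),env.get_eef_pos(),env.get_tool_rot())
```

```text
4.9583 [ 0.56933044 -0.0585544   0.26205777] [ 3.14151201e+00 -2.65600540e-03 -2.09002344e-01]
```

View pics/w2.png

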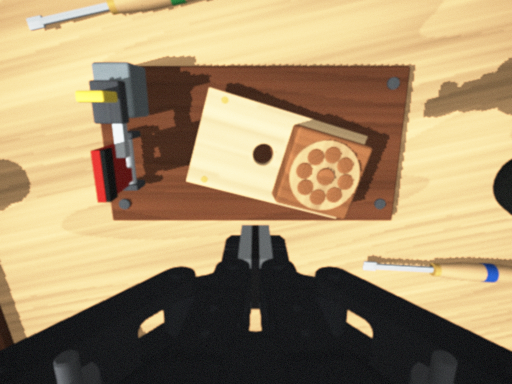

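The whole board is in view: right corners at about (410,66) and (394,219), bottom-left corner at (112,219). The plate's hole is at about (263,154). I fit lines to the board edges.

```bash
cat > fitb.py <<'E'
from look import *
import sys
def fitboard(name):
    im=cv2.imread(f'pics/{name}.png'); d=np.load(f'pics/{name}.npz'); c=cam('wrist',(d['p'],d['r']))
    hsv=cv2.cvtColor(im,cv2.COLOR_BGR2HSV)
    return im,hsv,c
if __name__=='__main__':
    im,hsv,c=fitboard('w2')
    g=cv2.GaussianBlur(im[:,:,2],(3,3),0).astype(float)
    def edge_col(x,r0,r1):  # strongest gradient
        s=np.abs(np.diff(g[r0:r1,x])); k=s.argmax(); 
        return (x,r0+k+.5)
    def edge_row(y,c0,c1):
        s=np.abs(np.diff(g[y,c0:c1])); k=s.argmax(); return (c0+k+.5,y)
    E=dict(bot=[edge_col(x,212,227) for x in range(130,220,4)]+[edge_col(x,212,227) for x in range(300,325,4)]+[edge_col(x,212,227) for x in range(350,388,4)],
     top=[edge_col(x,60,73) for x in range(210,405,4)],
     right=[edge_row(y,390,418) for y in range(75,212,4)])
    L={}
    for k,v in E.items():
        W=np.array([onz(c,p,.018)[:2] for p in v],np.float32)
        l=cv2.fitLine(W,cv2.DIST_HUBER,0,.001,.001).ravel(); n=np.array([-l[1],l[0]])
        print(k,'ang',np.arctan2(l[1],l[0]),'rms mm',1000*np.std((W-l[2:])@n)); L[k]=l
    dirs=[]
    for k in('bot','top'):
        v=L[k][:2]; v=v if v[1]>0 else -v; dirs.append(v)
    v=L['right'][:2]; v=v if v[0]>0 else -v; dirs.append(np.array([-v[1],v[0]]))
    y=dirs[0]+dirs[1]+.5*dirs[2]; y/=np.linalg.norm(y); x=np.array([y[1],-y[0]])
    P={k:L[k][2:] for k in L}
    xb,xt,yr=[float(P[k]@a) for k,a in(('bot',x),('top',x),('right',y))]
    print('width',xt-xb)
    ox=((xt-.110)+(xb+.085))/2; oy=yr+.210
    t=ox*x+oy*y
    T=np.eye(4);T[:2,0]=x;T[:2,1]=y;T[:2,3]=t;np.savez('fix.npz',T=T); Ti=np.linalg.inv(T)
    print('yaw',np.arctan2(x[1],x[0]),'t',t)
    # check latch tab, screws
    ov=im.copy()
    for p in [(0,0,.018),(.073,.122,.117),(.110,.165,.018),(.025,.12,.123),(-.025,.12,.123),(-.085,.165,.018)]:
        q=proj(c,F(p)); print(p,q); cv2.drawMarker(ov,tuple(int(round(a)) for a in q),(255,0,255),0,8,1)
    cv2.imwrite('pics/w2ov.png',cv2.resize(ov[40:250,60:440],None,fx=2,fy=2))
    wood=((hsv[:,:,2]<70)).astype(np.uint8)
    sub=wood[140:170,245:280]; n,lab,st,ce=cv2.connectedComponentsWithStats(sub); k=1+st[1:,4].argmax(); print('hole px',ce[k]+[245,140],st[k])
    h=onz(c,ce[k]+[245,140],.018+.016+.008); print('hole',(Ti@np.r_[h,1])[:3])
E
python3 fitb.py
```

```text
bot ang 1.3613406 rms mm 1.3600179e-05
top ang 1.3631405 rms mm 0.4183635
right ang -0.20881407 rms mm 0.62825924
width 0.19395747780799866
yaw -0.20860742 t [ 0.57828164 -0.03722923]
(0, 0, 0.018) [237.26350209 156.99778768]
(0.073, 0.122, 0.117) [94.00160486 94.62345861]
(0.11, 0.165, 0.018) [95.28767546 64.20962866]
(0.025, 0.12, 0.123) [100.07121804 148.98421738]
(-0.025, 0.12, 0.123) [106.93564177 200.89950814]
(-0.085, 0.165, 0.018) [115.08884234 219.97228055]
hole px [262.275 153.5  ] [ 10   5  15  17 120]
hole [ 0.00816471 -0.03109482  0.042     ]
```

View pics/w2ov.png

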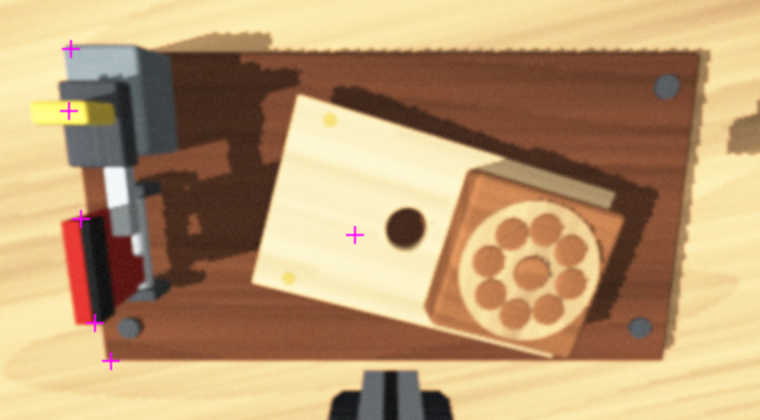

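Run:
```python
from fitb import *
im,hsv,c=fitboard('w2')
T=fix();Ti=np.linalg.inv(T)
g=cv2.GaussianBlur(im[:,:,2],(3,3),0).astype(float)
for y in (205,208,211,214): 
    print(y,im[y,106:122,2])
for y in (90,130,170,200): print(y,im[y,386:418,2])
for y in (206,210,214):
    s=np.abs(np.diff(g[y,104:124])); x=104+s.argmax()+.5
    print((Ti@np.r_[onz(c,(x,y),.018),1])[:2], 'expect y .165')
```

```text
205 [241 241 241 241 235 202 162 152 156 156 156 155 145 122 102 105]
208 [245 246 246 247 245 224 172 152 150 158 159 153 157 153 147 134]
211 [246 248 247 248 248 233 184 139 132 130 131 135 130 128 131 130]
214 [246 247 246 246 248 245 210 153 133 135 131 138 137 133 135 132]
90 [121 123 121 121 117 119 119 119 116 124 120 120 121 116 121 119 121 122
 126 120 107 122 137 145 142 152 170 220 236 239 238 237]
130 [132 130 132 136 134 129 130 132 133 126 132 130 132 132 127 127 138 165
 177 177 198 237 251 253 253 253 253 253 253 253 253 253]
170 [130 121 132 130 129 129 130 130 131 129 122 130 151 167 178 216 243 249
 249 249 250 250 248 249 248 249 248 248 247 248 248 248]
200 [144 143 147 145 146 141 136 128 134 150 144 170 223 242 245 247 249 249
 249 248 249 249 248 248 247 248 249 248 248 248 248 247]
[-0.06528819  0.16739713] expect y .165
[-0.07087967  0.16808061] expect y .165
[-0.07651252  0.16743704] expect y .165
```

The right-edge fit was pulled by the board's shadow, so I shift the origin 2.6 mm to match the left edge. That puts the hole at about (8,-34) mm, with the plate turned about -0.26 rad and the pin marker plausible. First move: a low side push near the tail on the -x edge, towards +x. It should take out part of the turn.

```bash
cat >> look.py <<'E'
PSI=-0.2086
def go(x,y,z,psi=None,feed=.1):
    w=F([x,y,0]); env.movel([w[0],w[1],z],None if psi is None else [np.pi,0,psi],feed=feed)
def fx():
    p=env.get_eef_pos(); q=np.linalg.inv(fix())@np.r_[p,1]; return np.round(1000*q[:3],1)
E
python3 - <<'E'
from look import *
d=dict(np.load('fix.npz'));T=d['T'];T[:3,3]+=.0026*T[:3,1];np.savez('fix.npz',T=T)
go(-.100,-.115,.26,PSI,.3)
go(-.100,-.115,.06,PSI,.25)
go(-.100,-.115,.0225,PSI,.1)
f0=env.get_force(); print(fx(),f0)
for x in (-.090,-.080,-.070,-.061):
    go(x,-.115,.0225,None,.06); print(fx(),np.round(np.array(env.get_force())-f0,2))
go(-.075,-.115,.0225,None,.1)
go(-.100,-.115,.26,None,.3)
go(-.005,-.02,.26,PSI,.3)
snap('w3');print(env.get_time_s())
E
```

```text
[ -99.6 -115.1   23. ] [-0.07676882 -0.49469997  0.35712447]
[ -88.9 -115.2   23.3] [-0.62  0.2  -0.88]
[ -79.5 -115.    22.5] [ 0.4   0.58 -0.58]
[ -69.3 -115.    22.7] [ 0.23  0.97 -0.44]
[ -60.3 -115.    22.7] [ 0.23  1.13 -0.77]
10.1583
```

View pics/w3.png

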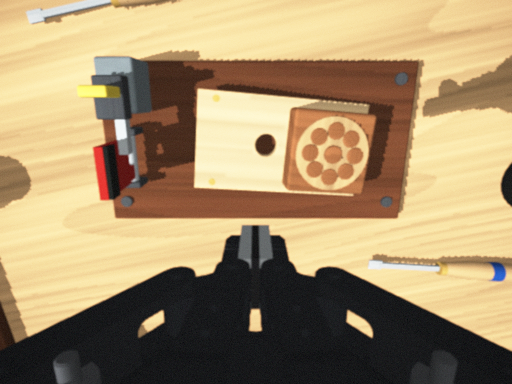

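The plate is now almost square, hole at about (265,145) and front edge at columns 194 to 197. I measure it.

```bash
cat > meas.py <<'E'
from fitb import *
def meas(name,zh,zf,holebox,fa,fb):
    im,hsv,c=fitboard(name); Ti=np.linalg.inv(fix())
    f=lambda p,z:(Ti@np.r_[onz(c,p,z),1])[:3]
    x0,y0,x1,y1=holebox
    sub=(hsv[y0:y1,x0:x1,2]<80).astype(np.uint8)
    n,lab,st,ce=cv2.connectedComponentsWithStats(sub); k=1+st[1:,4].argmax()
    px=ce[k]+[x0,y0]; print('hole px',px,st[k],'fix mm',np.round(1000*f(px,zh),1))
    a,b=f(fa,zf),f(fb,zf); e=a-b
    print('front',np.round(1e3*a,1),np.round(1e3*b,1),'len',np.linalg.norm(e),'yaw',np.arctan2(e[1],e[0]))
    return im,c
if __name__=='__main__':
    im,c=meas('w3',.041,.047,(250,130,280,160),(197.5,89),(194.5,188))
    q=proj(c,F([0,0,.018])); print('pin px',q, 'tab',proj(c,F([.073,.122,.117])),'BL',proj(c,F([-.085,.165,.018])),'BR',proj(c,F([-.085,-.21,.018])))
    cv2.imwrite('pics/w3c.png',cv2.resize(im[50:225,90:420],None,fx=2.4,fy=2.4))
E
python3 meas.py
```

```text
hole px [264.4439834  144.19917012] [  7   5  17  19 241] fix mm [ 15.4 -30.3  41. ]
front [76.2 43.3 47. ] [-35.8  52.4  47. ] len 0.11238029848109644 yaw -0.08096786521174743
pin px [239.42959172 154.09239654] tab [93.43336466 89.74181373] BL [115.25930405 217.89700717] BR [399.10722475 218.02713953]
```

View pics/w3c.png

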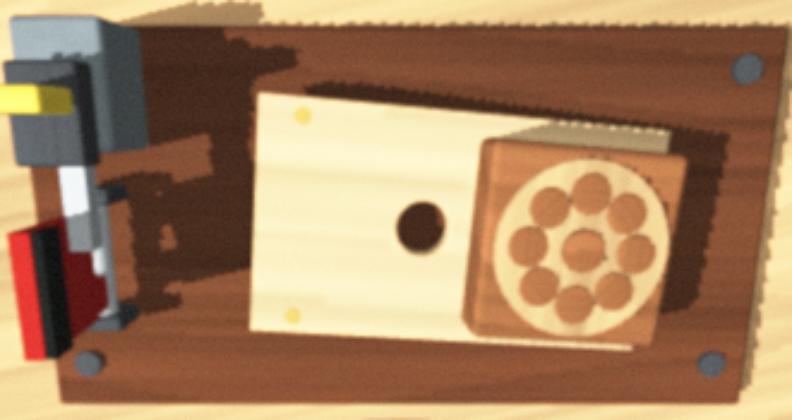

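The hole is now at (15,-30) mm with yaw about -0.08, so the plate pivoted on the pin as expected. Next push is on the +x edge towards -x, ahead of the friction centre, about 12 mm.

Run:
```python
from look import *
go(.102,-.050,.20,PSI,.3)
go(.102,-.050,.06,PSI,.25)
go(.102,-.050,.029,PSI,.1)
f0=np.array(env.get_force()); print(fx())
for x in (.09,.08,.071):
    go(x,-.050,.029,None,.06); print(fx(),np.round(np.array(env.get_force())-f0,2))
go(.09,-.050,.029,None,.1)
go(.095,-.050,.20,None,.3)
go(-.005,-.02,.26,PSI,.3)
snap('w4');print(env.get_time_s())
im=cv2.imread('pics/w4.png');cv2.imwrite('pics/w4c.png',cv2.resize(im[50:225,90:420],None,fx=2.4,fy=2.4))
```

```text
[101.2 -50.   27.7]
[ 89.8 -50.   29.4] [-1.   -0.47  0.96]
[ 79.6 -50.   29. ] [-0.63 -0.29  0.61]
[ 70.5 -50.   28.9] [ 0.23 -0.8   0.57]
14.525
```

View pics/w4c.png

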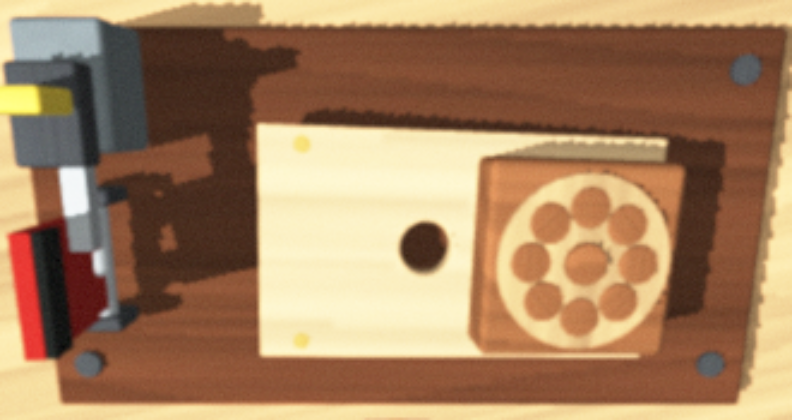

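The plate is square now: hole at crop (424,247), front edge at columns 258 to 260.

Run:
```python
from meas import *
im,c=meas('w4',.041,.047,(250,140,282,170),(197.5,101.7),(198.3,198.3))
print('pin',proj(c,F([0,0,.018])))
Ti=np.linalg.inv(fix())
g=lambda px,z: np.round(1e3*(Ti@np.r_[onz(c,px,z),1])[:2],1)
print('tail corner +x',g((667/2.4+90,138/2.4+50),.030))
```

```text
hole px [265.65502183 152.27947598] [  8   4  17  17 229] fix mm [  6.2 -32.1  41. ]
front [63.2 43.8 47. ] [-48.4  48.4  47. ] len 0.11175055359897887 yaw -0.040987428936101335
pin [239.24499586 154.29259272]
tail corner +x [  56.8 -150.9]
```

Run:
```python
from look import *
w=F([.002,-.182,0])
yaw=PSI+np.pi/2
print('ik',env.solve_ik([w[0],w[1],.2],[np.pi,0,yaw]))
env.set_gripper(.85)
env.reach([w[0],w[1],.16],[np.pi,0,yaw])
env.movel([w[0],w[1],.045],feed=.25)
f0=np.array(env.get_force())
z=.03
while z>.004:
    env.movel([w[0],w[1],z],feed=.05); env.pause(.05); f=np.array(env.get_force())-f0
    print(fx(),np.round(f,1))
    if f[2]>3: break
    z-=.003 if z<.024 else .006
print(env.get_time_s(),env.get_width())
snap('w5')
```

```text
ik [-0.50154045 -0.02435332  1.74346152  0.          1.42248445 -0.29294045]
[   2.1 -182.    30.1] [-0.8  0.2 -1.5]
[   1.8 -181.9   23.7] [-0.3 -0.3 -0.2]
[   1.7 -181.9   17.6] [-2.3  0.  -0.6]
[   1.9 -182.    14.9] [ 0.  -0.3 -0.2]
[   1.9 -182.    11.8] [ 0.3 -0.5 -0.9]
[   2.7 -182.2    9.6] [ 0.9 -1.   3.9]
19.475 0.8506693484654524
```

View pics/w5.png

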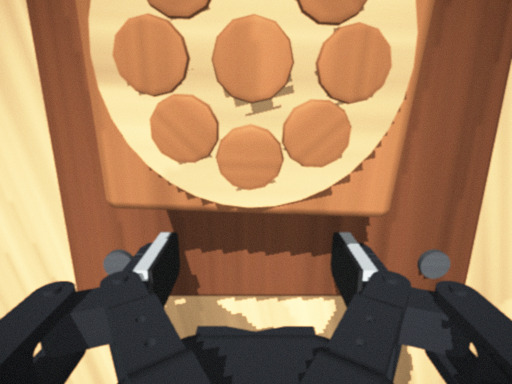

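The fingertips touch the board at TCP z about 9.6 mm and straddle the tail evenly. I raise 2.5 mm and push towards +y, checking the force at each step.

Run:
```python
from look import *
z=.0122
go(.002,-.182,z,None,.05)
env.pause(.1); f0=np.array(env.get_force()); R=fix()[:3,:3]
for y in (-.165,-.155,-.148,-.142,-.137,-.133,-.130,-.128):
    go(.002,y,z,None,.05); f=R.T@(np.array(env.get_force())-f0)
    print(fx(),np.round(f,1))
    if f[1]<-12: break
snap('w6'); print(env.get_time_s())
```

```text
[   2.  -164.6   12.2] [-0.6  0.1 -0.2]
[   2.  -154.6   12.2] [-0.9 -0.4 -0.5]
[   1.9 -147.5   12.2] [-0.7 -0.6 -0.1]
[   1.8 -141.4   12.1] [-0.8 -0.6 -0.6]
[   1.9 -136.5   12.1] [-0.5 -1.4  0.9]
[   2.  -132.7   12.2] [-1.4 -0.3  0. ]
[   2.  -129.8   12.2] [0.  0.3 0.1]
[   2.  -128.    12.3] [-0.4 -1.4 -0. ]
22.325
```

View pics/w6.png

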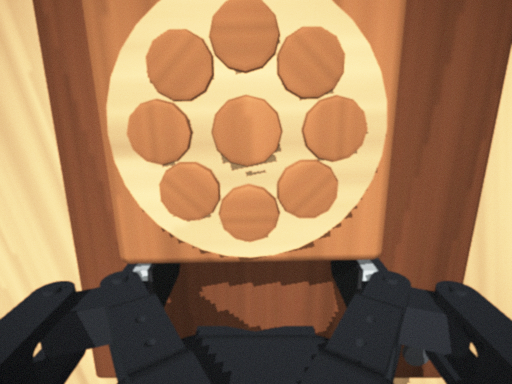

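The fingers are at the block's rear edge (row 260). The block looks smaller and lower, so the plate may have dropped. I back off and look from above.

Run:
```python
from look import *
go(.002,-.150,.0125,None,.15)
go(.002,-.165,.17,None,.35)
env.set_gripper(0)
w=F([-.005,-.02,0]); env.reach([w[0],w[1],.26],[np.pi,0,PSI])
snap('w7');print(env.get_time_s())
im=cv2.imread('pics/w7.png');cv2.imwrite('pics/w7c.png',cv2.resize(im[50:225,90:420],None,fx=2.4,fy=2.4))
```

```text
25.5583
```

View pics/w7c.png

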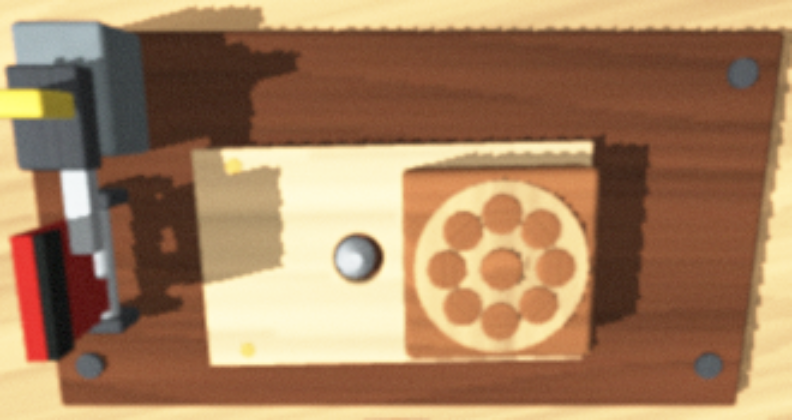

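The pin shows in the hole at crop (358,258). I check that the plate is flat and square from its corners at height 30 mm.

Run:
```python
from meas import *
im,hsv,c=fitboard('w7'); Ti=np.linalg.inv(fix())
g=lambda px,z: 1e3*(Ti@np.r_[onz(c,(px[0]/2.4+89.8,px[1]/2.4+49.8),z),1])[:2]
P={k:g(v,.030) for k,v in dict(FLp=(193,150),FLm=(211,366),TLp=(593,141)).items()}
print({k:np.round(v,1) for k,v in P.items()})
e=P['FLp']-P['FLm'];print('front len',np.linalg.norm(e),'yaw',np.arctan2(e[1],e[0]))
e=P['FLp']-P['TLp'];print('side len',np.linalg.norm(e),'yaw',np.arctan2(-e[0],e[1]))
print('blocktop', [np.round(g(p,.062),1) for p in((404,171),(597,169),(592,355),(406,356))])
print('hole',np.round(g((358,258),.030),1),'pin top',np.round(g((358,258),.034),1))
print('w',env.get_force())
```

```text
{'FLp': array([52.7, 79.6]), 'FLm': array([-58.2,  78.1]), 'TLp': array([  57. , -115.6])}
front len 110.92183365401989 yaw 0.01292349391737896
side len 195.25336466321536 yaw 0.022008044820718026
blocktop [array([ 44.4, -23.2]), array([  45.3, -110.1]), array([ -42.2, -114. ]), array([-42.7, -24.4])]
hole [-0.6 -0.3] pin top [ 0.1 -0.5]
w [ 0.87526787  0.45875621 -0.50148174]
```

The hole is within 1 mm of the pin and the yaw about 0.02. The sizes read true at 30 mm (110.9 x 195.3), so the plate is flat, and the flap is still up. Now the latch: I lower the closed fingers into the gap and push towards +x.

Run:
```python
from look import *
go(.0465,.122,.20,PSI,.3)
snap('w8a')
go(.0465,.122,.097,PSI,.12)
env.pause(.1); f0=np.array(env.get_force()); R=fix()[:3,:3]
print(fx())
for x in (.054,.060,.065,.070,.0735,.0765):
    go(x,.122,.097,None,.06); print(fx(),np.round(R.T@(np.array(env.get_force())-f0),1))
go(.066,.122,.097,None,.1)
go(.066,.122,.26,None,.3)
go(-.005,-.02,.26,PSI,.3)
env.pause(.2)
snap('w8');print(env.get_time_s())
im=cv2.imread('pics/w8.png');cv2.imwrite('pics/w8c.png',cv2.resize(im[50:225,70:420],None,fx=2.2,fy=2.2))
```

```text
[ 47.4 122.2  98.5]
[ 54.7 122.   97.5] [ 0.4 -1.3 -1.2]
[ 59.9 122.1  96.9] [-2.2 -0.8  0.8]
[ 65.  122.1  96.8] [-1.6 -0.5  1. ]
[ 70.7 121.8  97.1] [-0.3 -0.7 -0.4]
[ 74.  121.9  97.1] [-0.1 -1.6 -0.4]
[ 76.8 122.   97. ] [ 0.5 -0.8  0.3]
30.8167
```

View pics/w8c.png

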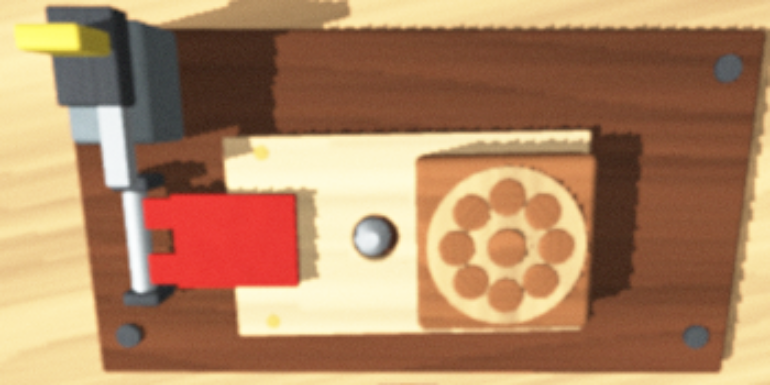

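The red flap lies on the plate, its edge at crop column 298. The latch tab has moved to (62,38) and the pin is still centred in the hole at (374,237). One numeric check and a scene look before handing in.

Run:
```python
from meas import *
im,hsv,c=fitboard('w8'); Ti=np.linalg.inv(fix())
g=lambda px,z: np.round(1e3*(Ti@np.r_[onz(c,(px[0]/2.2+69.8,px[1]/2.2+49.8),z),1])[:2],1)
print('flap tip',g((298,240),.036),'hole',g((374,237),.030),'tab',g((62,38),.117),'corners',g((225,136),.030),g((238,335),.030),g((590,131),.030))
s=env.grab_frame('scene');t=env.grab_frame('top')
cv2.imwrite('pics/end.png',np.hstack([cv2.resize(s,(400,300)),cv2.resize(t,(400,300))]))
cv2.imwrite('pics/endc.png',cv2.resize(s[180:285,170:320],None,fx=5,fy=5,interpolation=cv2.INTER_CUBIC))
```

```text
flap tip [-1.1 41.4] hole [-0.5  0.2] tab [ 93.5 117.9] corners [53.7 79. ] [-57.6  79.2] [  56.7 -115.3]
```

View pics/end.png

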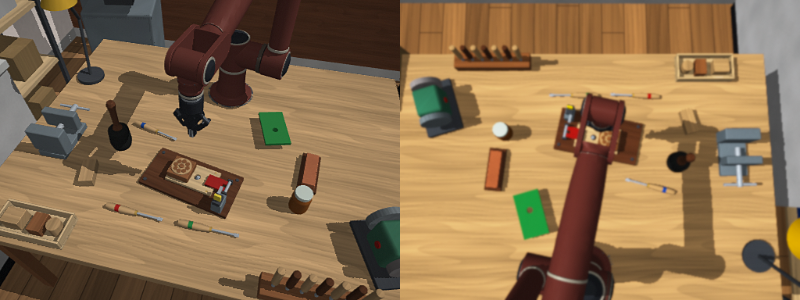

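View pics/endc.png

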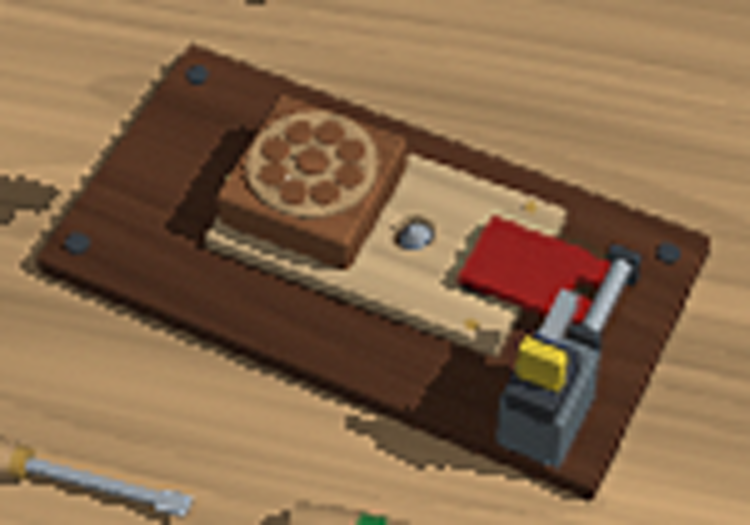

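Both views agree. The plate is flat on the pin, the flap is down on it, the latch is moved about 20 mm, and the bystanders stand where they were. The arm is clear.

Run:
```python
from cell import env
env.finish_job(); print(env.get_time_s())
```

```text
the job is handed in; nothing more can be done
the job is handed in; nothing more can be done
```

The plate is seated flat on the pin with the flap down on it, and I handed the job in at about 31 s of the 72 s allowed; the hand-in gives no verdict.

**What I did:**
- I turned the plate with a low side push near its tail, then shifted it sideways with a push on the +x edge.
- I pushed the tail square with both open fingertips until the hole dropped over the pin.
- I slid the latch about 20 mm with the closed fingers, and the flap fell onto the plate.

**Last checks, from the wrist picture:**
- **Position:** the hole is within 1 mm of the pin.
- **Square and flat:** yaw is about 0.02 rad, and the edge lengths read true for a flat plate (110.9 x 195.3 mm).
- **Flap:** its free edge is at y about +41 mm, against 40 mm expected.
- **Bystanders:** none look moved in the scene and top views; I did not measure them.

**Disagreements:**
- The first board fit was about 2.6 mm off along y because of a shadow, and I corrected it before pushing.
- The force readings were too noisy to show the light pushes, so I confirmed each one by picture.

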